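# Fetch the topping box from behind the canister

## Robot

A 6-joint arm with a two-finger parallel gripper is mounted at the origin on the work surface. World frame = base frame: x ahead of the robot, y to its left, z up, the work surface at z = 0. Lengths are in m, angles in degrees, forces in N, time in s.
With the tool pointing down it reaches from about 0.3 to 0.85 m from the base axis. Payload 4.2 kg.
Tool frame: the origin (TCP) lies midway between the tips of the shut fingers; the grasp point (between the pads) lies behind it (r.pinch_z is the z of the grasp point in the tool frame, in m); z points along the fingers, y is the line along which they close (so a half turn about z gives the same grasp; the last joint's range is limited). The gripper opens to 91 mm and grips with 3 to 60 N. Pads are 32 mm wide; open, the fingers measure 118 mm over their backs; the gripper's body (76 mm by 178 mm) begins 60 mm behind the grasp point.
Start: joints at [-67.151, 18.312, 89.639, -0, 72.044, -1.146], TCP at [0.234, -0.525, 0.214] pointing down, gripper open.
Joint ranges: [-177.97, 177.97], [-48.28, 115.42], [12.27, 149.76], [-77.06, 257.06], [2.81, 150.46], [-146.56, 146.56]. Speed limits (degrees/s): [147.25, 147.25, 180, 180, 180, 180].

## Interface

Orientations are given as a 3x3 rotation matrix whose columns are the frame's x, y, z axes.
In Python, from cell import readout, cams, r gives the robot as it stands.
- The arm moves only by the tool jog_arm, never from a script. Its arguments are lists of equal length, an entry for each row: "delta_rot": the turn, a rotation vector about the tool's x, y, z in rad, a list of three; "xyz": the shift along the tool's x, y, z in mm, a list of three; "jaw": the finger opening in mm, from 0 to 91.2. A call has 1 to 5 rows; each row is the pose to reach, as a shift and turn from the pose commanded when the call began, along the tool's axes at that moment; what a row does not reach only later rows make up. A row lasts 1/8 s, in which the tool goes at most 62.5 mm and 10.7 degrees, less where a joint would pass 70% of its speed; a pose out of reach is approached as far as the arm can. A call with a gripper value outside its range is refused whole. The fingers move at their own pace and stop on an object; the grip force is fixed at half the most. Time passes only in rows, so rows that repeat a pose let the fingers close. It gives the time, the measured TCP pose, the force, the opening and the grip force at its end, in the units of the state.
- readout.observe(): the state, without advancing time (a new reading comes with each control period).
- cams.snapshot(name): name is "scene" or "top" or "wrist"; returns (picture, depth): 420x560x3 uint8, red, green, blue; 420x560 float32, m along the optical axis (not along the pixel's ray), 0 where there is no reading.
- cams.calibration(name): a dict with "fx", "fy", "cx", "cy" (pixels), "eye" and "rotation" of the camera in the world; the wrist camera has in their place "mount" (4x4, takes a point from camera to tool coordinates, whose origin is the TCP and whose axes are the flange's). Camera axes: x right, y down, z forward; pixel columns grow to the right and rows downward; lengths in m; the calibration is good to about 2 mm. A picture is of the moment at which its call begins: read the wrist's pose just before it. calibration takes no time and is no camera call.
- r.finish_job(): hands the job in; it is judged then, once.
The state is a dict: "time": time; "joint_pos": joint angles; "qvel": joint speeds; "effort": joint torques, N m; "tool_pos": TCP position; "tool_rot": TCP orientation; "ft_force": force on the tool from outside, world axes, zero at the start; "moment": the same for the moment, N m; "grip_width": opening from 0.0 (shut) to 1.0 (fully open); "gripper_force": force on a finger pad.
Only numpy, scipy, OpenCV 4.12 (cv2) and the standard library are available. Lean on these libraries where they do the work, as an engineer would, in place of code of your own. Each camera call takes 0.05 s, during which the arm holds its last target. There are 200 camera calls.

## Task

The lidded topping box is pushed in under the cake riser, behind the tall canister. Stand the canister aside on the counter, slide the box out from under the shelf until all of it is clear, let go of it there on the counter, then take hold of it again and set it on the empty slate board, wholly on the board and lengthwise along it; finally stand the canister back on its round mark, wholly within it. Keep the box level and the canister upright, set both down rather than dropping them, and leave the cakes, loaf tin, milk jug and saucers alone.

Things in the scene. Friction and masses are not known exactly. Their poses are not given: they have to be found in the camera images.
- topping_box: Steel topping box, lid fixed on, 130 (x) x 90 (y) x 52 mm high, about 0.5 kg. Origin: centre of its underside; z up; -x is its front, facing the robot. Starts on the counter in the left or right bay of the riser, slightly turned, its front up to 15 mm out past the shelf edge, its tab sticking out. Slides with ordinary friction (1 to 4 N).
- box_tab (a point): Middle of the box's black pull tab: an upright fin in the box's x-z plane on its front, 10 mm thick (y), 46 mm long (x -0.063 to -0.109 from the box's origin, this point at x -0.086), heights 20 to 70 mm, this point at 45. Pinch it sideways from above to slide the box; lifted by it alone the box would swing down.
- box_bar (a point): Middle of the box's black lifting bar, solid, across the lid over the box's origin: 60 mm long along the box's y, 12 mm thick along x, from the lid at 52 mm up to 82 mm; this point at 72 mm. Covered by the shelf at the start.
- riser: Fixed steel display riser, 220 (x) x 300 (y) x 100 mm high: an 8 mm shelf (underside at 92 mm) on three upright 6 mm walls, at the ends and the middle: two bays 141 mm wide, centred 73.5 mm to either side (y), open front and back. Origin: centre of its underside; -x is its front, the shelf's front edge at x -0.11. Slightly turned.
- cakes: Fixed slate with four chocolate cake slices on top of the riser, 125 x 290 mm, standing 65 mm above the shelf (to 165 mm above the counter; the rosettes 12 mm more). Origin: centre of its underside. Its front edge is about 90 mm behind the riser's front edge. Not to be touched.
- canister: Plain aluminium canister, a closed upright cylinder 62 mm in diameter and 140 mm high, about 0.45 kg. Origin: centre of its underside. At the start it stands on the counter on its round mark, in front of the box's tab.
- mark: Round dark grey mark, 100 mm in diameter, on the counter: flat and flush, things slide over it. The canister's home. Origin: its centre, at counter height. It does not move.
- empty_slate: Fixed bare slate board lying on the counter on the robot's left or right, 220 (x) x 160 (y) x 8 mm thick. Origin: centre of its underside, so its top is at z 0.008. Slightly turned.
- cake_slate: Fixed slate board of the same size on the other side, carrying two square syrup cakes, 53 mm high over the counter. Origin: centre of its underside. Not to be touched.
- loaf_tin: Open dark steel loaf tin, 130 x 90 x 55 mm, no tab, standing in the riser's other bay. Origin: centre of its underside. To be left where it is.
- jug: Small steel milk jug, 72 mm wide, 90 mm high, with a side handle, beyond the board on the left. Origin: centre of its underside. To be left where it is.
- saucers: Stack of white saucers, 124 mm wide, 37 mm high, beyond the board on the right. Origin: centre of its underside. To be left where it is.
There are look-alikes about, which are no part of the job. Leave any blue look-alike of the canister alone. What is shaped like the topping_box but red is not meant.

How it is judged:
By the outcome, as a careful person would: the job done as asked, in the order asked, and still so for the second after the job is handed in, with the robot touching nothing.
It also fails if it takes over 72 s, if anything falls off the work surface, if the arm or the gripper's body presses on something with over 40 N, if the wrist force passes 120 N, or if a joint passes its speed limit or range.

## Working session

There is one attempt and no reset: what is moved stays moved. The work goes in short steps, Python scripts to look and compute and a tool call to move; the robot and the scene stay as the last step left them, time stands still between calls to the robot, and variables do not carry over. Pictures are saved under pics/ and viewed, at most 10 in all, crops included, and the job is handed in when it is done.

Besides the shell and the picture viewer there is one more tool, called in YAML: its name, and indented under it one key for each argument. jog_arm: Moves the arm, as the interface text tells. Its arguments: {"type":"object","properties":{"delta_rot":{"type":"array"},"xyz":{"type":"array"},"jaw":{"type":"array"}},"required":["delta_rot","xyz","jaw"]}

```bash
ls; mkdir -p pics; python3 - <<'E'
from cell import readout,cams,r
import cv2,numpy as np
s=readout.observe();print(s,r.pinch_z)
ims=[]
for n in("scene","top"):
    p,d=cams.snapshot(n);c=cams.calibration(n);print(n,c)
    cv2.imwrite(f"pics/{n}0.png",p[:,:,::-1]);np.savez(f"{n}0.npz",p=p,d=d)
E
```

```text
pics
{'time': 0.0, 'joint_pos': array([-6.71501511e+01,  1.83499433e+01,  8.97076857e+01, -1.04171252e-03,
        7.20426076e+01, -1.14527417e+00]), 'qvel': array([ 0.01180238, -0.05623412,  0.07845814,  0.05524847,  0.05050475,
        0.02889923]), 'effort': array([-3.57906883e-04, -4.12455869e+01, -2.31974405e+01,  7.26327673e-02,
        4.58395982e-02, -1.58765388e-04]), 'tool_pos': array([ 0.23363113, -0.52483572,  0.21312862]), 'tool_rot': array([[ 9.13577795e-01,  4.06663409e-01, -6.95283732e-04],
       [ 4.06664003e-01, -9.13576385e-01,  1.60545478e-03],
       [ 1.76849166e-05, -1.74945470e-03, -9.99998470e-01]]), 'ft_force': array([ 0.19586578, -0.22337777,  0.3635411 ]), 'moment': array([-0.01971246, -0.03679155, -0.00875098]), 'gripper_force': 0.0, 'grip_width': 0.9966112036203272} -0.0188
scene {'fx': 425.091047493525, 'fy': 425.091047493525, 'cx': 276.4924089703708, 'cy': 211.44834641432402, 'eye': array([ 1.01983647, -0.72630639,  0.7676904 ]), 'rotation': array([[ 0.78203101,  0.40682427, -0.47214565],
       [ 0.62317368, -0.521434  ,  0.58289034],
       [-0.00905886, -0.75006706, -0.66129974]])}
top {'fx': 540.0102622212565, 'fy': 540.0102622212565, 'cx': 276.4893761136619, 'cy': 214.1068294395438, 'eye': array([ 0.43223776, -0.13738089,  1.44948458]), 'rotation': array([[-1.31461485e-04, -9.96755275e-01,  8.04916423e-02],
       [-9.99673502e-01,  2.18766224e-03,  2.54578644e-02],
       [-2.55513492e-02, -8.04620152e-02, -9.96430124e-01]])}
```

View pics/scene0.png

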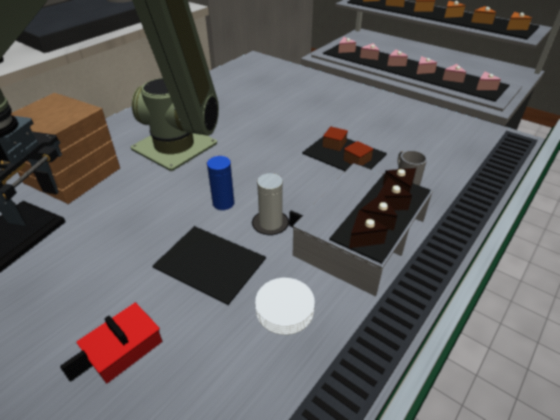

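View pics/top0.png

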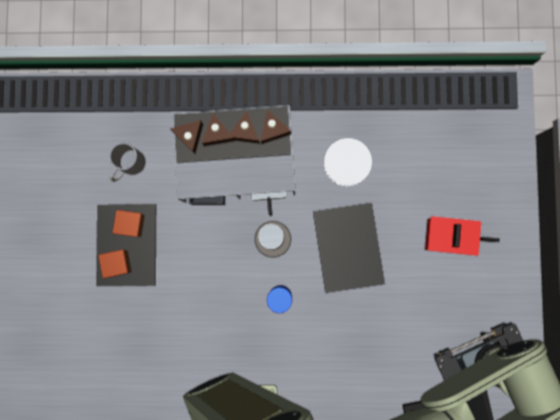

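Top view: grey canister (270,236) on its mark, versus the blue look-alike (279,299). The steel box's front shows at (268,196) with its tab at (269,206), versus the red look-alike (455,236) and the tabless loaf tin (208,200). The empty slate is at (348,247), and the cake slate at (126,245). I choose the grey canister and the steel tabbed box in the right bay. Next: a close crop and measurements.

```bash
cat > h.py <<'E'
import numpy as np,cv2
from cell import readout,cams,r
def cam(n,s=None):
    c=cams.calibration(n);K=(c['fx'],c['fy'],c['cx'],c['cy'])
    if n=='wrist':
        T=np.eye(4);T[:3,:3]=s['tool_rot'];T[:3,3]=s['tool_pos'];M=T@c['mount'];return K,M[:3,:3],M[:3,3]
    return K,c['rotation'],c['eye']
def cloud(C,d):
    (fx,fy,cx,cy),R,e=C;v,u=np.indices(d.shape)
    return np.stack([(u-cx)/fx*d,(v-cy)/fy*d,d],-1)@R.T+e
def ray(C,uv,z):
    (fx,fy,cx,cy),R,e=C;uv=np.atleast_2d(uv).astype(float)
    w=np.c_[(uv[:,0]-cx)/fx,(uv[:,1]-cy)/fy,np.ones(len(uv))]@R.T
    return e+w*((z-e[2])/w[:,2])[:,None]
def big(m):
    n,l,st,_=cv2.connectedComponentsWithStats(m.astype(np.uint8));return l==1+np.argmax(st[1:,4])
def rect(P):
    (x,y),(w,h),a=cv2.minAreaRect(P[:,:2].astype(np.float32)*1000);return np.round([x,y,w,h,a],1)
E
python3 - <<'E'
from h import *
for n in('top','scene'):
    f=np.load(n+'0.npz');p,d=f['p'],f['d'];C=cam(n);W=cloud(C,d);X,Y,Z=W[...,0],W[...,1],W[...,2];ok=d>0
    g=p.astype(int).sum(2)/3; sat=p.max(2).astype(int)-p.min(2)
    reg=lambda x0,x1,y0,y1:ok&(X>x0)&(X<x1)&(Y>y0)&(Y<y1)
    print(n,'counter z',np.median(Z[reg(.3,.35,-.3,-.2)]))
    a=reg(.3,.48,-.3,0)&(sat<40)
    t=big(a&(Z>.125)&(Z<.16)); P=W[t];print(' canister top',t.sum(),np.median(P[:,2]),cv2.minEnclosingCircle((P[:,:2]*1000).astype(np.float32)))
    m=big(reg(.25,.6,-.5,-.22)&(Z<.03)&(g<70));P=W[m];print(' slate',m.sum(),np.median(P[:,2]),rect(ray(C,np.argwhere(m)[:,::-1],.008)))
    m=reg(.3,.48,-.22,-.02)&(Z<.02)&(g<100)&(sat<40);m=big(m);print(' mark',m.sum(),cv2.minEnclosingCircle((ray(C,np.argwhere(m)[:,::-1],0)[:,:2]*1000).astype(np.float32)))
    m=big(reg(.4,.75,-.3,.2)&(Z>.085)&(Z<.112));P=W[m];print(' shelf',m.sum(),np.median(P[:,2]),rect(P))
    m=big(reg(.42,.5,-.25,-.0)&(Z>.03)&(Z<.085)&(g<60));P=W[m];print(' tab',m.sum(),P.min(0),P.max(0),np.median(P,0),rect(P))
p=np.load('top0.npz')['p'][170:320,180:400];cv2.imwrite('pics/c.png',cv2.resize(p,None,fx=3.5,fy=3.5,interpolation=2)[:,:,::-1])
E
```

```text
top counter z 0.0011295395103769756
 canister top 225 0.14053175189836287 ((479.4352111816406, -89.4268569946289), 30.26178741455078)
 slate 44 0.022047658026702943 [ 493.5 -499.6    4.6   72.2   84. ]
 mark 58 ((448.859375, -215.52700805664062), 30.909685134887695)
 shelf 6059 0.10175073654491329 [672.8   5.6 166.7 300.9   3.7]Traceback (most recent call last):
  File "<stdin>", line 12, in <module>
  File "h.py", line 16, in big
    n,l,st,_=cv2.connectedComponentsWithStats(m.astype(np.uint8));return l==1+np.argmax(st[1:,4])
                                                                              ~~~~~~~~~^^^^^^^^^^
    return _wrapfunc(a, 'argmax', axis=axis, out=out, **kwds)
    return bound(*args, **kwds)
ValueError: attempt to get argmax of an empty sequence
```

```bash
cat > m.py <<'E'
from h import *
for n in('top','scene'):
    f=np.load(n+'0.npz');p,d=f['p'],f['d'];C=cam(n);W=cloud(C,d);X,Y,Z=W[...,0],W[...,1],W[...,2];ok=d>0
    g=p.astype(int).sum(2)/3; sat=p.max(2).astype(int)-p.min(2)
    reg=lambda x0,x1,y0,y1:ok&(X>x0)&(X<x1)&(Y>y0)&(Y<y1)
    print(n,'counter z',np.median(Z[reg(.3,.35,-.3,-.2)]))
    def do(name,m,f):
        try: m=big(m);P=W[m];print(' ',name,m.sum(),'px',np.argwhere(m).mean(0)[::-1].round(),np.median(P,0).round(4),f(P,np.argwhere(m)[:,::-1]))
        except Exception as e: print(' ',name,e)
    circ=lambda z:(lambda P,uv:cv2.minEnclosingCircle((ray(C,uv,z)[:,:2]*1000).astype(np.float32)))
    do('can',reg(.4,.57,-.25,0)&(sat<40)&(Z>.125)&(Z<.16),circ(.14))
    do('slate',reg(.3,.68,-.5,-.2)&(Z<.03)&(g<75),lambda P,uv:rect(ray(C,uv,.008)))
    do('mark',reg(.4,.6,-.2,-.02)&(Z<.02)&(g<100)&(sat<40),circ(0))
    do('shelf',reg(.5,.75,-.3,.2)&(Z>.09)&(Z<.112),lambda P,uv:rect(P))
    do('tab',reg(.5,.65,-.25,-.0)&(Z>.03)&(Z<.085)&(g<60),lambda P,uv:(P.min(0).round(4),P.max(0).round(4),rect(P)))
    do('boxfront',reg(.52,.65,-.18,-.0)&(Z>.04)&(Z<.065)&(g>100),lambda P,uv:(P.min(0).round(4),P.max(0).round(4),rect(P)))
    do('blue',(p[...,2].astype(int)>p[...,0]+60)&ok,lambda P,uv:(P.min(0).round(3),P.max(0).round(3)))
p=np.load('top0.npz')['p'][170:320,180:400];cv2.imwrite('pics/c.png',cv2.resize(p,None,fx=3.5,fy=3.5,interpolation=2)[:,:,::-1])
E
python3 m.py
```

```text
top counter z 0.0011295395103769756
  can 505 px [271. 237.] [ 0.4825 -0.0905  0.1405] ((483.6181335449219, -89.65049743652344), 30.84358024597168)
  slate 47 px [427. 235.] [ 0.489  -0.4955  0.0219] [ 492.3 -499.4    4.8   74.6   84. ]
  mark 2 px [271. 200.] [ 0.5882 -0.0858  0.0065] ((588.9324340820312, -85.52476501464844), 1.3576443195343018)
  shelf 6054 px [234. 169.] [0.6553 0.0045 0.1018] [672.8   5.6 166.7 300.9   3.7]
  tab 34 px [269. 206.] [ 0.5658 -0.0831  0.0699] (array([ 0.5439, -0.0878,  0.064 ]), array([ 0.5831, -0.0802,  0.0758]), array([563.6, -83.9,  39.5,   5.5,   4.3]))
  boxfront 194 px [268. 196.] [ 0.593  -0.0796  0.052 ] (array([ 0.5846, -0.1239,  0.0445]), array([ 0.6031, -0.0375,  0.0592]), array([593.4, -80.7,  15.2,  87.5,   4.5]))
  blue 1768 px [347. 162.] [ 0.6852 -0.2882  0.0362] (array([ 0.623, -0.356, -0.004]), array([ 0.757, -0.227,  0.047]))
scene counter z 0.0010915963856981126
  can 417 px [270. 183.] [ 0.4917 -0.101   0.1402] ((492.99200439453125, -100.99658966064453), 39.78586196899414)
  slate 4682 px [210. 264.] [ 0.4717 -0.3027  0.009 ] [ 463.6 -296.7  221.1  160.3    8.4]
  mark 449 px [270. 226.] [ 0.5025 -0.116   0.0023] ((484.5085754394531, -91.18792724609375), 51.883060455322266)
  shelf 3864 px [341. 208.] [ 0.6537 -0.0421  0.1012] [666.2   0.9 148.  305.3   3.9]
  tab 113 px [294. 218.] [ 0.5589 -0.0921  0.0592] (array([ 0.5454, -0.0958,  0.03  ]), array([ 0.579 , -0.0848,  0.0722]), array([562.1, -90.3,  33.4,   9. ,   5.9]))
  boxfront attempt to get argmax of an empty sequence
  blue 2427 px [285. 304.] [ 0.6932 -0.2987  0.0369] (array([ 0.627, -0.355,  0.011]), array([ 0.75 , -0.231,  0.042]))
```

View pics/c.png

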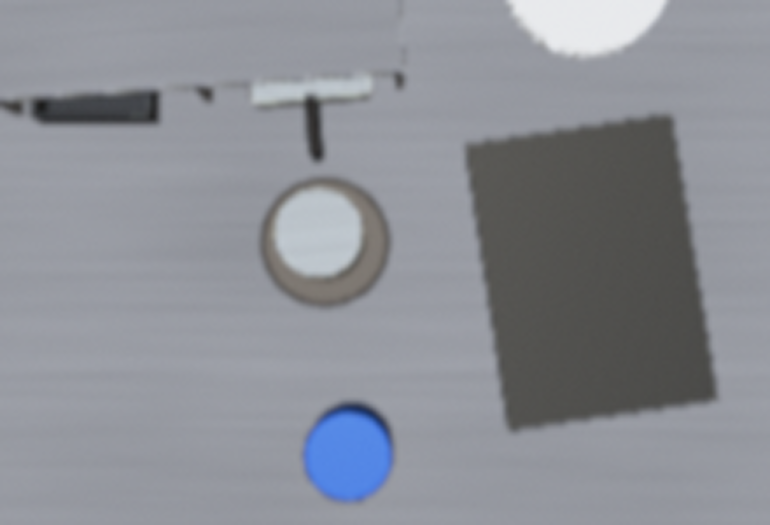

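The crop confirms the plain grey canister on the dark mark (crop 320,232), the black tab just behind it (315,125) on the steel box's edge, and the blue one at (348,455), separate. Next I refine the mark and slate from the top view.

```bash
cat > m2.py <<'E'
from h import *
f=np.load('top0.npz');p,d=f['p'],f['d'];C=cam('top');W=cloud(C,d);X,Y,Z=W[...,0],W[...,1],W[...,2]
print(p[265,272],p[250,350],p[260,300])
g=p.astype(int).sum(2)/3
for th in(105,120,130):
  m=big((d>0)&(X>.3)&(X<.68)&(Y>-.45)&(Y<-.2)&(Z<.03)&(g<th));print('slate',th,m.sum(),np.median(W[m],0),rect(ray(C,np.argwhere(m)[:,::-1],.008)))
  m=big((d>0)&(X>.4)&(X<.53)&(Y>-.2)&(Y<-.02)&(Z<.1)&(g<th));print('mark',th,cv2.minEnclosingCircle((ray(C,np.argwhere(m)[:,::-1],0)[:,:2]*1000).astype(np.float32)))
m=(d>0)&(Z>.12)&(Z<.16)&(X>.25)&(X<.4)&(Y>-.2)&(Y<0);print('blue can',rect(W[m]),Z[m].max())
m=(d>0)&(Z>.015)&(X>.25)&(X<.56)&(Y>-.03)&(Y<.17);print('free spot tall px',m.sum())
m=(d>0)&(Z>.012)&(X>.25)&(X<.6)&(Y>.1)&(Y<.4);print('cakes etc ymin',Y[m].min() if m.any() else 0)
m=(d>0)&(g<90)&(Z<.03)&(X>.3)&(X<.6)&(Y>.1)&(Y<.45);print('cakeslate ymin',Y[m].min())
m=(d>0)&(Z>.09)&(Z<.112)&(X>.5)&(abs(Y+.083)<.05);print('shelf front',np.percentile(X[m],[0,1]))
E
python3 m2.py
```

```text
[152 155 163] [81 80 78] [153 156 164]
slate 105 4839 [ 0.45801619 -0.29159495  0.00845727] [ 460.6 -291.2  218.3  157.2    8.3]
mark 105 ((458.18408203125, -124.48934936523438), 16.337697982788086)
slate 120 5001 [ 0.46040395 -0.29132457  0.0084348 ] [ 460.4 -291.2  219.4  161.4    8.3]
mark 120 ((483.06842041015625, -89.15789031982422), 49.61608123779297)
slate 130 5075 [ 0.45799086 -0.29156702  0.00840039] [ 460.6 -291.2  223.5  161.9    8.4]
mark 130 ((482.8497009277344, -89.25601959228516), 50.584144592285156)
blue can [ 330.4 -109.9   61.    57.9    0.4] 0.15002711499177535
free spot tall px 0
cakes etc ymin 0.10005531205125687
cakeslate ymin 0.10032080774970734
shelf front [0.59278323 0.59708332]
```

jog_arm:
  delta_rot:
    - [0, 0, 0.07]
    - [0, 0, 0.14]
    - [0, 0, 0.21]
    - [0, 0, 0.28]
    - [0, 0, 0.34]
  xyz:
    - [48, -35, 0]
    - [97, -71, 0]
    - [145, -106, 0]
    - [194, -142, 0]
    - [242, -177, 0]
  jaw: [91, 91, 91, 91, 91]

```text
time: 0.72
tool_pos: [0.3835, -0.2633, 0.2138]
tool_rot: [[0.997, 0.076, -0.0], [0.076, -0.997, 0.0], [-0.0, -0.0, -1.0]]
ft_force: [0.4, -0.9, -0.1]
grip_width: 0.996
gripper_force: 0.0
```

jog_arm:
  delta_rot:
    - [0, 0, 0]
    - [0, 0, 0]
    - [0, 0, 0]
    - [0, 0, 0]
    - [0, 0, 0]
  xyz:
    - [30, -45, 0]
    - [60, -90, 0]
    - [90, -135, 0]
    - [113, -166, 0]
    - [113, -166, 0]
  jaw: [91, 91, 91, 91, 91]

```text
time: 1.35
tool_pos: [0.4833, -0.0889, 0.2135]
tool_rot: [[0.997, 0.083, -0.001], [0.083, -0.997, 0.0], [-0.001, -0.0, -1.0]]
ft_force: [-0.1, -0.6, 0.2]
grip_width: 1.001
gripper_force: 0.0
```

```bash
python3 - <<'E'
from h import *
s=readout.observe();p,d=cams.snapshot('wrist');print(s['tool_pos'],cams.calibration('wrist'))
np.savez('w1.npz',p=p,d=d,pos=s['tool_pos'],rot=s['tool_rot']);cv2.imwrite('pics/w1.png',p[:,:,::-1])
C=cam('wrist',s);W=cloud(C,d);Z=W[...,2]
m=big((d>0)&(Z>.13)&(Z<.16)&(W[...,0]>.43));print(m.sum(),np.median(W[m],0),cv2.minEnclosingCircle((W[m][:,:2]*1000).astype(np.float32)))
E
```

```text
[ 0.48326591 -0.08885894  0.21345625] {'fx': 292.3765663843953, 'fy': 292.3765663843953, 'cx': 280.5878218731473, 'cy': 207.14313807083215, 'mount': array([[-1.41493038e-03, -9.54469367e-01, -2.98305591e-01,
         8.69230861e-02],
       [ 9.99998915e-01, -1.22837394e-03, -8.12869617e-04,
         4.97613026e-04],
       [ 4.09428335e-04, -2.98306418e-01,  9.54470069e-01,
        -1.71544533e-01],
       [ 0.00000000e+00,  0.00000000e+00,  0.00000000e+00,
         1.00000000e+00]])}
3652 [ 0.49036581 -0.09096349  0.14078568] ((487.9466857910156, -91.13771057128906), 30.977495193481445)
```

View pics/w1.png

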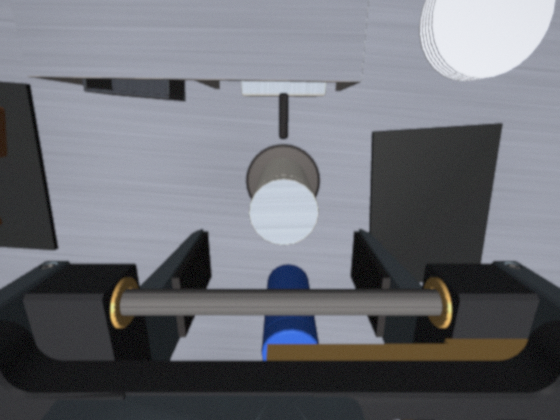

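The wrist view shows the canister top at (284,211), the tab at (284,115), the box front edge at (284,88), the slate at (435,205), and the blue one behind the fingers. All consistent. I lower onto the canister and close.

jog_arm:
  delta_rot:
    - [0, 0, 0]
    - [0, 0, 0]
    - [0, 0, 0]
    - [0, 0, 0]
    - [0, 0, 0]
  xyz:
    - [3, 2, 40]
    - [3, 2, 80]
    - [3, 2, 110]
    - [3, 2, 122]
    - [3, 2, 122]
  jaw: [91, 91, 91, 91, 70]

```text
time: 2.02
tool_pos: [0.4852, -0.0933, 0.0918]
tool_rot: [[0.997, 0.078, -0.001], [0.078, -0.997, -0.0], [-0.001, -0.0, -1.0]]
ft_force: [-0.1, 0.2, -0.5]
grip_width: 0.92
gripper_force: 0.0
```

jog_arm:
  delta_rot:
    - [0, 0, 0]
    - [0, 0, 0]
    - [0, 0, 0]
    - [0, 0, 0]
    - [0, 0, 0]
  xyz:
    - [0, 0, 0]
    - [0, 0, 0]
    - [0, 0, 0]
    - [0, 0, 0]
    - [0, 0, 0]
  jaw: [65, 60, 55, 50, 50]

```text
time: 2.65
tool_pos: [0.4864, -0.0924, 0.093]
tool_rot: [[0.997, 0.079, 0.002], [0.079, -0.997, -0.0], [0.002, 0.0, -1.0]]
ft_force: [-1.1, 1.8, 6.6]
grip_width: 0.674
gripper_force: 30.0
```

jog_arm:
  delta_rot:
    - [0, 0, 0]
    - [0, 0, 0]
    - [0, 0, 0]
    - [0, 0, 0]
    - [0, 0, 0]
  xyz:
    - [0, 0, -12]
    - [0, 0, -25]
    - [-8, -30, -25]
    - [-19, -70, -25]
    - [-30, -110, -25]
  jaw: [50, 50, 50, 50, 50]

```text
time: 3.28
tool_pos: [0.4466, 0.0155, 0.1173]
tool_rot: [[0.997, 0.078, 0.0], [0.078, -0.997, -0.0], [0.0, 0.0, -1.0]]
ft_force: [0.4, 0.4, -4.6]
grip_width: 0.674
gripper_force: 30.0
```

jog_arm:
  delta_rot:
    - [0, 0, 0]
    - [0, 0, 0]
    - [0, 0, 0]
    - [0, 0, 0]
    - [0, 0, 0]
  xyz:
    - [-11, -40, 0]
    - [-18, -65, 0]
    - [-21, -77, 0]
    - [-21, -77, 10]
    - [-21, -77, 17]
  jaw: [50, 50, 50, 50, 50]

```text
time: 3.9
tool_pos: [0.4201, 0.089, 0.0992]
tool_rot: [[0.997, 0.078, -0.001], [0.078, -0.997, -0.001], [-0.001, 0.001, -1.0]]
ft_force: [-0.7, 0.9, -4.7]
grip_width: 0.672
gripper_force: 30.0
```

jog_arm:
  delta_rot:
    - [0, 0, 0]
    - [0, 0, 0]
    - [0, 0, 0]
  xyz:
    - [0, 0, 3]
    - [0, 0, 6]
    - [0, 0, 6]
  jaw: [50, 50, 50]

```text
time: 4.28
tool_pos: [0.4201, 0.0895, 0.0937]
tool_rot: [[0.997, 0.078, -0.0], [0.078, -0.997, -0.0], [-0.0, 0.0, -1.0]]
ft_force: [-1.0, -0.2, -5.2]
grip_width: 0.674
gripper_force: 30.0
```

jog_arm:
  delta_rot:
    - [0, 0, 0]
    - [0, 0, 0]
    - [0, 0, 0]
  xyz:
    - [0, 0, 1]
    - [0, 0, 2]
    - [0, 0, 2]
  jaw: [50, 50, 50]

```text
time: 4.65
tool_pos: [0.4205, 0.0898, 0.093]
tool_rot: [[0.997, 0.079, 0.001], [0.079, -0.997, -0.0], [0.001, 0.0, -1.0]]
ft_force: [-2.2, -0.8, 5.1]
grip_width: 0.677
gripper_force: 30.0
```

jog_arm:
  delta_rot:
    - [0, 0, 0]
    - [0, 0, 0]
    - [0, 0, -40]
    - [0, 0, 0]
    - [0, 0, 0]
  xyz:
    - [0, 0, -1]
    - [0, 0, -1]
    - [0, 0, -1]
    - [0, 0, -1]
    - [0, 0, -1]
  jaw: [70, 80, 91, 91, 91]

```text
time: 5.28
tool_pos: [0.4203, 0.0899, 0.0929]
tool_rot: [[0.997, 0.081, 0.0], [0.081, -0.997, -0.0], [0.0, 0.0, -1.0]]
ft_force: [-0.0, 0.5, -0.0]
grip_width: 0.997
gripper_force: 0.0
```

```bash
cat > tab.py <<'E'
from h import *
import sys
def tab(p,d,C,reg=(.3,.6,-.2,0)):
    W=cloud(C,d);X,Y,Z=W[...,0],W[...,1],W[...,2];g=p.astype(int).sum(2)/3
    R=(d>0)&(X>reg[0])&(X<reg[1])&(Y>reg[2])&(Y<reg[3])
    m=big(R&(Z>.06)&(Z<.08)&(g<70));uv=np.argwhere(m)[:,::-1]
    P=ray(C,uv,.07);print('tab',m.sum(),P[:,:2].min(0).round(4),P[:,:2].max(0).round(4),rect(P),np.median(W[m],0).round(4))
    return W,R,g
if __name__=='__main__':
    f=np.load('w1.npz');C=cam('wrist',dict(tool_pos=f['pos'],tool_rot=f['rot']));W,R,g=tab(f['p'],f['d'],C)
    Z=W[...,2];m=big((f['d']>0)&(Z>.044)&(Z<.06)&(g>120)&(W[...,0]>.55)&(abs(W[...,1]+.085)<.06));print('front',rect(ray(C,np.argwhere(m)[:,::-1],.052)))
    m=(Z>.09)&(Z<.11)&(W[...,0]>.5)&(abs(W[...,1]+.08)<.05);print('shelf',np.percentile(W[m][:,0],[0,1,3]))
E
python3 tab.py; python3 -c "
from h import *;s=readout.observe();print(s['joint_pos'],s['tool_pos'],s['tool_rot'])"
```

```text
tab 329 [ 0.5487 -0.0893] [ 0.591  -0.0798] [569.9 -85.   42.2   7.2   4.6] [ 0.571  -0.0847  0.0707]
front [597.1 -82.4  14.4  89.3   3.8]
shelf [0.50063892 0.51637047 0.59928662]
[ 1.05374503e+01  1.25200076e+01  1.17875687e+02 -6.70997999e-03
  4.95812010e+01  9.59145745e+01] [0.4203328  0.08985512 0.09293111] [[ 9.96740573e-01  8.06725463e-02  4.12756310e-04]
 [ 8.06725589e-02 -9.96740657e-01 -1.39102581e-05]
 [ 4.10288820e-04  4.71630264e-05 -9.99999915e-01]]
```

My third row above carried a mistyped turn. The row limit and the later rows undid it and the pose is back, but I'll check in the next image that the canister is standing.

jog_arm:
  delta_rot:
    - [0, 0, 0]
    - [0, 0, 0]
    - [0, 0, 0]
    - [0, 0, 0]
    - [0, 0, 0]
  xyz:
    - [0, 0, -40]
    - [0, 0, -95]
    - [0, 0, -120]
    - [30, 45, -120]
    - [60, 88, -120]
  jaw: [91, 91, 91, 91, 80]

```text
time: 5.9
tool_pos: [0.4879, 0.0061, 0.2138]
tool_rot: [[0.997, 0.084, 0.002], [0.084, -0.997, 0.0], [0.002, 0.0, -1.0]]
ft_force: [1.0, 0.2, -0.6]
grip_width: 0.921
gripper_force: 0.0
```

jog_arm:
  delta_rot:
    - [0, 0, 0]
    - [0, 0, 0]
    - [0, 0, 0]
    - [0, 0, 0]
    - [0, 0, 0]
  xyz:
    - [27, 40, 0]
    - [54, 78, 0]
    - [67, 98, 0]
    - [67, 98, 20]
    - [67, 98, 30]
  jaw: [60, 45, 45, 45, 45]

```text
time: 6.52
tool_pos: [0.5609, -0.0858, 0.1816]
tool_rot: [[0.997, 0.08, -0.002], [0.08, -0.997, 0.0], [-0.002, -0.0, -1.0]]
ft_force: [1.1, -0.3, 0.6]
grip_width: 0.493
gripper_force: 0.0
```

```bash
python3 - <<'E'
from tab import *
s=readout.observe();print(s['tool_pos'],s['tool_rot'][:,0])
for n in('wrist','top'):
    p,d=cams.snapshot(n);C=cam(n,s)
    try: tab(p,d,C,(.5,.6,-.2,0))
    except Exception as e:print(n,e)
    W=cloud(C,d)
    m=(d>0)&(W[...,2]>.1)&(W[...,2]<.16)&(W[...,0]>.36)&(W[...,0]<.48)&(W[...,1]>.02)&(W[...,1]<.16)
    if m.any():print(n,'can',rect(W[m]),np.median(W[m],0))
    cv2.imwrite(f'pics/{n}2.png',p[:,:,::-1])
E
```

```text
[ 0.56088273 -0.08578287  0.18162472] [ 0.99675467  0.08047583 -0.00194204]
tab 376 [ 0.5472 -0.0904] [ 0.5932 -0.079 ] [570.2 -84.1  45.7   9.2   4.7] [ 0.57   -0.0842  0.0705]
wrist can [434.3  70.6  53.8  16.9  31.8] [0.44172497 0.06969467 0.13274752]
top attempt to get argmax of an empty sequence
top can [418.2  96.6  50.7  60.7  82.8] [0.41945745 0.09382111 0.14068998]
```

View pics/wrist2.png

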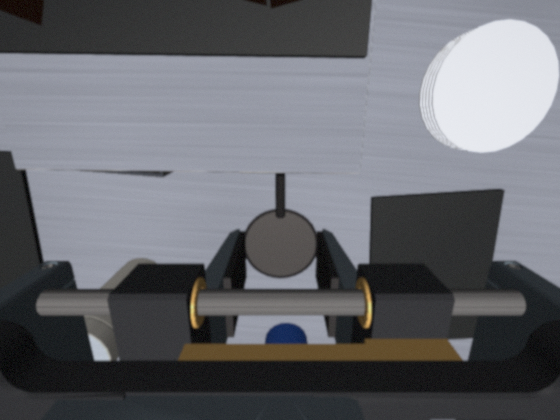

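The wrist view shows the tab at (281,195) centred between the fingers, the canister upright at lower left, and the mark at (281,243). I descend on the tab and pinch it.

jog_arm:
  delta_rot:
    - [0, 0, 0]
    - [0, 0, 0]
    - [0, 0, 0]
    - [0, 0, 0]
    - [0, 0, 0]
  xyz:
    - [1, -1, 40]
    - [1, -1, 90]
    - [1, -1, 130]
    - [1, -1, 145]
    - [1, -1, 145]
  jaw: [45, 45, 45, 45, 45]

```text
time: 7.25
tool_pos: [0.5625, -0.0844, 0.0381]
tool_rot: [[0.997, 0.08, -0.0], [0.08, -0.997, -0.0], [-0.0, 0.0, -1.0]]
ft_force: [-0.6, -0.2, 0.7]
grip_width: 0.496
gripper_force: 0.0
```

jog_arm:
  delta_rot:
    - [0, 0, 0]
    - [0, 0, 0]
    - [0, 0, 0]
    - [0, 0, 0]
    - [0, 0, 0]
  xyz:
    - [0, 0, 0]
    - [0, 0, 0]
    - [0, 0, 0]
    - [0, 0, 0]
    - [0, 0, 0]
  jaw: [25, 12, 4, 4, 4]

```text
time: 7.88
tool_pos: [0.5625, -0.0846, 0.0385]
tool_rot: [[0.997, 0.079, 0.001], [0.079, -0.997, -0.0], [0.001, 0.0, -1.0]]
ft_force: [-1.3, -0.4, 4.2]
grip_width: 0.105
gripper_force: 30.0
```

jog_arm:
  delta_rot:
    - [0, 0, 0]
    - [0, 0, 0]
    - [0, 0, 0]
    - [0, 0, 0]
    - [0, 0, 0]
  xyz:
    - [-8, 0, 0]
    - [-20, 0, 0]
    - [-36, 0, 0]
    - [-54, 0, 0]
    - [-72, 0, 0]
  jaw: [4, 4, 4, 4, 4]

```text
time: 8.5
tool_pos: [0.4901, -0.0904, 0.0384]
tool_rot: [[0.997, 0.078, 0.002], [0.078, -0.997, -0.0], [0.002, 0.001, -1.0]]
ft_force: [5.2, 0.8, 2.5]
grip_width: 0.108
gripper_force: 30.0
```

jog_arm:
  delta_rot:
    - [0, 0, 0]
    - [0, 0, 0]
    - [0, 0, 0]
    - [0, 0, 0]
    - [0, 0, 0]
  xyz:
    - [-18, 0, 0]
    - [-36, 0, 0]
    - [-54, 0, 0]
    - [-66, 0, 0]
    - [-71, 0, 0]
  jaw: [4, 4, 4, 4, 4]

```text
time: 9.12
tool_pos: [0.4198, -0.096, 0.0384]
tool_rot: [[0.997, 0.078, 0.002], [0.078, -0.997, -0.0], [0.002, 0.001, -1.0]]
ft_force: [5.0, 0.9, 3.0]
grip_width: 0.107
gripper_force: 30.0
```

```bash
python3 - <<'E'
from h import *
s=readout.observe();print(s['tool_pos'],s['ft_force'],s['grip_width'])
for n in('scene','top'):
    p,d=cams.snapshot(n);cv2.imwrite(f'pics/{n}3.png',p[:,:,::-1])
E
```

```text
[ 0.41975641 -0.09595716  0.03840335] [4.95242262 0.91600521 2.97012136] 0.10705885979034326
```

View pics/scene3.png

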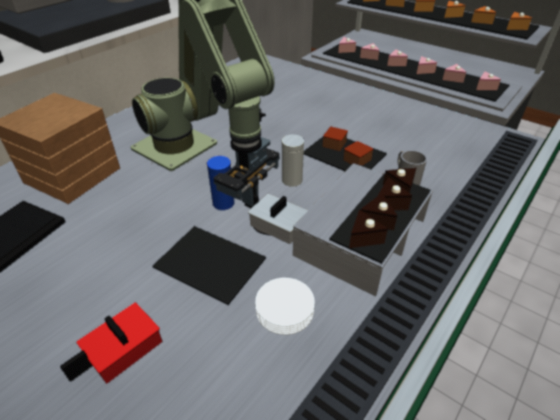

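The scene shows the box out in front of the riser at (278,216), level, with its bar at (279,206). The canister is upright at (292,160) and the blue one undisturbed at (221,185). I let go, raise and measure.

jog_arm:
  delta_rot:
    - [0, 0, 0]
    - [0, 0, 0]
    - [0, 0, 0]
    - [0, 0, 0]
    - [0, 0, 0]
  xyz:
    - [0, 0, 0]
    - [0, 0, 0]
    - [0, 0, 0]
    - [0, 0, -20]
    - [0, 0, -60]
  jaw: [25, 45, 45, 45, 45]

```text
time: 9.85
tool_pos: [0.4178, -0.0953, 0.0971]
tool_rot: [[0.997, 0.079, -0.006], [0.079, -0.997, 0.001], [-0.006, -0.002, -1.0]]
ft_force: [1.0, -0.7, 0.0]
grip_width: 0.495
gripper_force: 0.0
```

jog_arm:
  delta_rot:
    - [0, 0, 0]
    - [0, 0, 0]
    - [0, 0, 0]
    - [0, 0, 0]
  xyz:
    - [0, 0, -50]
    - [0, 0, -100]
    - [0, 0, -120]
    - [0, 0, -120]
  jaw: [45, 45, 45, 45]

```text
time: 10.35
tool_pos: [0.4202, -0.0959, 0.2189]
tool_rot: [[0.997, 0.079, 0.002], [0.079, -0.997, -0.001], [0.002, 0.001, -1.0]]
ft_force: [0.5, -0.5, -0.4]
grip_width: 0.495
gripper_force: 0.0
```

```bash
cat > box.py <<'E'
from h import *
s=readout.observe();print(s['tool_pos'],s['tool_rot'][:,0])
for n in('wrist','top','scene'):
    p,d=cams.snapshot(n);C=cam(n,s);W=cloud(C,d);X,Y,Z=W[...,0],W[...,1],W[...,2];g=p.astype(int).sum(2)/3
    cv2.imwrite(f'pics/{n}4.png',p[:,:,::-1])
    R=(d>0)&(X>.42)&(X<.595)&(Y>-.17)&(Y<-.03)
    try:
        m=big(R&(Z>.072)&(Z<.095)&(g<80));print(n,'bar',m.sum(),np.percentile(Z[m],[50,95]).round(4),rect(ray(C,np.argwhere(m)[:,::-1],.082)))
    except Exception as e: print(n,e)
    m=big(R&(Z>.045)&(Z<.095));uv=np.argwhere(R&(Z>.045)&(Z<.06)&(g>100))[:,::-1];print(n,'lid',len(uv),np.median(Z[uv[:,1],uv[:,0]]).round(4),rect(ray(C,uv,.052)),'xmax',ray(C,uv,.052)[:,0].max())
    m=(d>0)&(Z>.094)&(Z<.11)&(X>.54)&(Y>-.13)&(Y<-.06);print(n,'shelf',m.sum(),np.percentile(X[m],[0,1,5]).round(4) if m.any() else 0)
E
python3 box.py
```

```text
[ 0.42019398 -0.09591201  0.2189227 ] [0.9968855  0.07882679 0.002373  ]
wrist bar 568 [0.0827 0.084 ] [512.2 -89.1   8.6  57.2   4.4]
wrist lid 9355 0.0528 [512.1 -89.  128.3  89.4   4.4] xmax 0.5792936512006625
wrist shelf 382 [0.5982 0.5985 0.5989]
top bar 63 [0.0819 0.0863] [508.1 -87.3   7.2  53.7   4.7]
top lid 1240 0.0524 [516.6 -86.4 112.   89.5   4.6] xmax 0.5741111823259489
top shelf 1643 [0.594  0.5972 0.6042]
scene bar 101 [0.0816 0.084 ] [516.  -96.2  16.8  65.7   2.4]
scene lid 1024 0.0528 [511.7 -93.5 132.4  93.3   4.7] xmax 0.5810864407251979
scene shelf 1444 [0.5977 0.6011 0.6085]
```

jog_arm:
  delta_rot:
    - [0, 0, -0.18]
    - [0, 0, -0.36]
    - [0, 0, -0.54]
    - [0, 0, -0.72]
    - [0, 0, -0.9]
  xyz:
    - [20, 0, 0]
    - [40, 0, 0]
    - [60, 0, 0]
    - [80, 0, 0]
    - [90, 0, 0]
  jaw: [45, 45, 45, 45, 45]

```text
time: 11.12
tool_pos: [0.5095, -0.0884, 0.2158]
tool_rot: [[0.553, 0.833, -0.004], [0.833, -0.553, 0.001], [-0.001, -0.003, -1.0]]
ft_force: [0.2, -0.2, 0.2]
grip_width: 0.496
gripper_force: 0.0
```

jog_arm:
  delta_rot:
    - [0, 0, -0.18]
    - [0, 0, -0.36]
    - [0, 0, -0.54]
    - [0, 0, -0.671]
    - [0, 0, -0.671]
  xyz:
    - [0, 0, 0]
    - [0, 0, 0]
    - [0, 0, 0]
    - [0, 0, 0]
    - [0, 0, 0]
  jaw: [45, 45, 45, 45, 45]

```text
time: 11.75
tool_pos: [0.5087, -0.0886, 0.2163]
tool_rot: [[-0.077, 0.997, -0.003], [0.997, 0.077, 0.001], [0.001, -0.003, -1.0]]
ft_force: [0.8, -0.3, 0.6]
grip_width: 0.494
gripper_force: 0.0
```

```bash
python3 box.py 2>&1 | head -4
```

```text
[ 0.50868795 -0.08856337  0.21627932] [-7.73786791e-02  9.97001451e-01  8.04539691e-04]
wrist bar 497 [0.0826 0.0839] [512.1 -87.3   9.9  58.3   4.2]
wrist lid 7326 0.0528 [512.1 -88.9 129.3  87.7   4.4] xmax 0.579525016323994
wrist shelf 8680 [0.5984 0.6007 0.6058]
```

jog_arm:
  delta_rot:
    - [0, 0, 0]
    - [0, 0, 0]
    - [0, 0, 0]
    - [0, 0, 0]
    - [0, 0, 0]
  xyz:
    - [0, 2, 50]
    - [0, 2, 100]
    - [0, 2, 140]
    - [0, 2, 157]
    - [0, 2, 159]
  jaw: [45, 45, 45, 45, 45]

```text
time: 12.52
tool_pos: [0.5104, -0.0883, 0.0576]
tool_rot: [[-0.078, 0.997, -0.003], [0.997, 0.078, 0.001], [0.001, -0.003, -1.0]]
ft_force: [0.5, 0.5, 0.1]
grip_width: 0.494
gripper_force: 0.0
```

jog_arm:
  delta_rot:
    - [0, 0, 0]
    - [0, 0, 0]
    - [0, 0, 0]
    - [0, 0, 0]
    - [0, 0, 0]
  xyz:
    - [0, 0, 0]
    - [0, 0, 0]
    - [0, 0, 0]
    - [0, 0, 0]
    - [0, 0, 0]
  jaw: [25, 15, 6, 6, 6]

```text
time: 13.15
tool_pos: [0.5109, -0.0886, 0.0595]
tool_rot: [[-0.079, 0.997, -0.001], [0.997, 0.079, -0.0], [-0.0, -0.001, -1.0]]
ft_force: [-2.8, -0.3, 5.4]
grip_width: 0.129
gripper_force: 30.0
```

jog_arm:
  delta_rot:
    - [0, 0, 0]
    - [0, 0, 0]
    - [0, 0, 0]
    - [0, 0, -0.02]
    - [0, 0, -0.04]
  xyz:
    - [0, 0, -12]
    - [0, 0, -30]
    - [0, 0, -45]
    - [-25, -5, -45]
    - [-60, -13, -45]
  jaw: [6, 6, 6, 6, 6]

```text
time: 13.78
tool_pos: [0.5034, -0.1494, 0.1044]
tool_rot: [[-0.121, 0.993, 0.001], [0.993, 0.121, 0.0], [-0.0, 0.001, -1.0]]
ft_force: [0.6, 0.2, -6.1]
grip_width: 0.127
gripper_force: 30.0
```

jog_arm:
  delta_rot:
    - [0, 0, -0.01]
    - [0, 0, -0.02]
    - [0, 0, -0.028]
    - [0, 0, -0.028]
    - [0, 0, -0.028]
  xyz:
    - [-40, -9, 0]
    - [-80, -17, 0]
    - [-115, -25, 0]
    - [-132, -28, 0]
    - [-137, -29, 0]
  jaw: [6, 6, 6, 6, 6]

```text
time: 14.4
tool_pos: [0.4906, -0.2892, 0.1038]
tool_rot: [[-0.145, 0.989, -0.0], [0.989, 0.145, 0.001], [0.001, -0.0, -1.0]]
ft_force: [0.2, 0.8, -5.5]
grip_width: 0.13
gripper_force: 30.0
```

```bash
cat > pl.py <<'E'
from h import *
s=readout.observe();print(s['tool_pos'],s['tool_rot'][:,0],s['ft_force'])
for n in('wrist','top','scene'):
    p,d=cams.snapshot(n);C=cam(n,s);W=cloud(C,d);X,Y,Z=W[...,0],W[...,1],W[...,2];g=p.astype(int).sum(2)/3
    cv2.imwrite(f'pics/{n}5.png',p[:,:,::-1])
    R=(d>0)&(X>.33)&(X<.6)&(Y>-.4)&(Y<-.18)
    m=R&(Z>-.004)&(Z<.02)&(g<100)
    if m.sum()>50:
        P=ray(C,np.argwhere(m)[:,::-1],.008);print(n,'slate',m.sum(),rect(P),P[:,:2].min(0),P[:,:2].max(0))
    m=R&(Z>.045)&(Z<.13)&(g>110)
    if m.any():print(n,'box',m.sum(),np.median(W[m],0).round(4),rect(W[m]))
E
python3 pl.py
```

```text
[ 0.49058321 -0.28919336  0.10381575] [-1.45099485e-01  9.89416826e-01  6.96245335e-04] [ 0.22274018  0.83973642 -5.49152588]
wrist slate 15460 [ 450.9 -295.6  244.6  159.9    8.3] [ 0.33530226 -0.38734493] [ 0.56756593 -0.19915959]
wrist box 13622 [ 0.4868 -0.2667  0.0971] [ 468.7 -276.   173.2   56.9    8.2]
top slate 650 [ 465.2 -271.1  226.5  110.4   40. ] [ 0.36827447 -0.36694587] [ 0.56471987 -0.2008503 ]
top box 284 [ 0.4614 -0.2524  0.0964] [ 483.9 -258.   129.9   31.4    8.1]
scene slate 2874 [ 463.1 -296.7  225.1  165.     8.4] [ 0.34075279 -0.39182008] [ 0.58543539 -0.20106768]
scene box 1282 [ 0.5123 -0.3031  0.0971] [ 491.7 -292.2  130.6   92.4    9.3]
```

View pics/scene5.png

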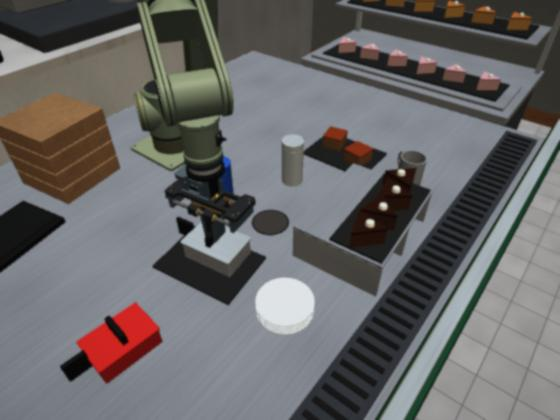

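The box hangs level over the slate; box (215,245), slate (210,264). I shift it 6 mm toward the robot and lower it.

jog_arm:
  delta_rot:
    - [0, 0, 0]
    - [0, 0, 0]
    - [0, 0, 0]
    - [0, 0, 0]
    - [0, 0, 0]
  xyz:
    - [-1, -6, 0]
    - [-1, -6, 15]
    - [-1, -6, 27]
    - [-1, -6, 32]
    - [-1, -6, 34]
  jaw: [6, 6, 6, 6, 6]

```text
time: 15.18
tool_pos: [0.4848, -0.2906, 0.0693]
tool_rot: [[-0.147, 0.989, -0.001], [0.989, 0.147, 0.0], [0.001, -0.001, -1.0]]
ft_force: [-0.4, 0.1, -6.4]
grip_width: 0.127
gripper_force: 30.0
```

jog_arm:
  delta_rot:
    - [0, 0, 0]
    - [0, 0, 0]
    - [0, 0, 0]
  xyz:
    - [0, 0, 1]
    - [0, 0, 2]
    - [0, 0, 2]
  jaw: [6, 6, 6]

```text
time: 15.55
tool_pos: [0.485, -0.2908, 0.0682]
tool_rot: [[-0.146, 0.989, 0.0], [0.989, 0.146, -0.0], [-0.0, 0.0, -1.0]]
ft_force: [0.3, 0.3, -5.7]
grip_width: 0.131
gripper_force: 30.0
```

jog_arm:
  delta_rot:
    - [0, 0, 0]
    - [0, 0, 0]
    - [0, 0, 0]
  xyz:
    - [0, 0, 1]
    - [0, 0, 2]
    - [0, 0, 2]
  jaw: [6, 6, 6]

```text
time: 15.92
tool_pos: [0.4851, -0.2908, 0.0675]
tool_rot: [[-0.147, 0.989, 0.001], [0.989, 0.147, -0.001], [-0.001, 0.001, -1.0]]
ft_force: [-2.2, 2.5, 5.9]
grip_width: 0.127
gripper_force: 30.0
```

jog_arm:
  delta_rot:
    - [0, 0, 0]
    - [0, 0, 0]
    - [0, 0, 0]
    - [0, 0, 0]
    - [0, 0, 0]
  xyz:
    - [0, 0, 0]
    - [0, 0, 0]
    - [0, 0, 0]
    - [0, 0, -25]
    - [0, 0, -70]
  jaw: [20, 40, 45, 45, 45]

```text
time: 16.55
tool_pos: [0.4839, -0.2901, 0.135]
tool_rot: [[-0.146, 0.989, -0.004], [0.989, 0.146, 0.002], [0.003, -0.003, -1.0]]
ft_force: [0.4, -0.4, -0.4]
grip_width: 0.495
gripper_force: 0.0
```

jog_arm:
  delta_rot:
    - [0, 0, 0]
    - [0, 0, 0]
    - [0, 0, 0]
    - [0, 0, 0]
  xyz:
    - [0, 0, -50]
    - [0, 0, -80]
    - [0, 0, -80]
    - [0, 0, -80]
  jaw: [60, 80, 91, 91]

```text
time: 17.05
tool_pos: [0.4842, -0.2903, 0.2146]
tool_rot: [[-0.146, 0.989, -0.002], [0.989, 0.146, 0.001], [0.001, -0.002, -1.0]]
ft_force: [-0.0, 1.0, -1.5]
grip_width: 0.9
gripper_force: 0.0
```

```bash
python3 pl.py; python3 - <<'E'
from h import *
for n in('top','scene'):
    p,d=cams.snapshot(n);C=cam(n);W=cloud(C,d);X,Y,Z=W[...,0],W[...,1],W[...,2];sat=p.max(2).astype(int)-p.min(2);g=p.astype(int).sum(2)/3
    m=big((d>0)&(X>.34)&(X<.5)&(Y>.02)&(Y<.16)&(Z>.133)&(Z<.15));print(n,'can',np.median(W[m],0),cv2.minEnclosingCircle((W[m][:,:2]*1000).astype(np.float32)))
    m=(d>0)&(X>.41)&(X<.56)&(Y>-.16)&(Y<-.02)&(Z<.015)&(g<125);m=big(m);print(n,'mark',cv2.minEnclosingCircle((ray(C,np.argwhere(m)[:,::-1],0)[:,:2]*1000).astype(np.float32)))
E
```

```text
[ 0.48423377 -0.2903207   0.21459905] [-0.14644231  0.98921817  0.00143256] [-0.04533797  0.99153805 -1.52329655]
wrist slate 9941 [ 469.3 -297.6  229.3  170.9    8.6] [ 0.34444461 -0.39324353] [ 0.59222607 -0.19980098]
wrist box 7796 [ 0.4839 -0.2871  0.0608] [ 486.8 -290.8  130.1   88.4    8.5]
top slate 1268 [ 448.2 -264.2  246.7  120.    29.2] [ 0.34986481 -0.36878339] [ 0.56469998 -0.2008503 ]
top box 426 [ 0.4955 -0.2616  0.0606] [ 478.8 -263.2  129.9   38.     8.7]
scene slate 2470 [ 457.1 -293.9  236.   172.1    8.4] [ 0.33672871 -0.39182008] [ 0.58543539 -0.20106768]
scene box 1414 [ 0.5003 -0.3002  0.0609] [ 482.2 -294.5  139.3   91.3    8.1]
top can [0.41708604 0.09125431 0.14046036] ((417.7920837402344, 91.51463317871094), 31.41895294189453)
top mark ((483.0775146484375, -89.31970977783203), 50.167972564697266)
scene can [0.42449117 0.08225783 0.14053606] ((422.60113525390625, 88.17909240722656), 32.71884536743164)
scene mark ((483.1506042480469, -91.57646942138672), 53.41837692260742)
```

View pics/top5.png

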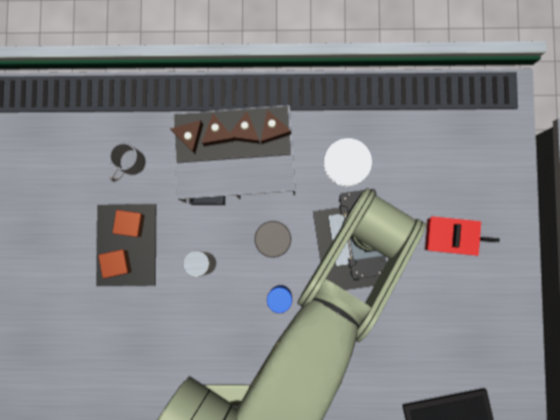

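The top view shows the box on the slate under the gripper, the canister upright at (196,263), the mark free at (273,238), and everything else in place. I go back for the canister.

jog_arm:
  delta_rot:
    - [0, 0, 0]
    - [0, 0, 0]
    - [0, 0, 0]
    - [0, 0, 0]
    - [0, 0, 0]
  xyz:
    - [40, -1, 0]
    - [95, -2, 0]
    - [150, -3, 0]
    - [205, -4, 0]
    - [260, -5, 0]
  jaw: [91, 91, 91, 91, 91]

```text
time: 17.92
tool_pos: [0.4413, -0.0327, 0.2156]
tool_rot: [[-0.146, 0.989, -0.0], [0.989, 0.146, 0.0], [0.0, -0.0, -1.0]]
ft_force: [0.4, 0.1, -0.6]
grip_width: 0.999
gripper_force: 0.0
```

jog_arm:
  delta_rot:
    - [0, 0, 0]
    - [0, 0, 0]
    - [0, 0, 0]
    - [0, 0, 0]
    - [0, 0, 0]
  xyz:
    - [55, -1, 0]
    - [100, -2, 0]
    - [126, -2, 0]
    - [126, -2, 0]
    - [126, -2, 0]
  jaw: [91, 91, 91, 91, 91]

```text
time: 18.55
tool_pos: [0.4214, 0.0895, 0.2157]
tool_rot: [[-0.147, 0.989, -0.0], [0.989, 0.147, -0.001], [-0.001, -0.001, -1.0]]
ft_force: [0.4, -0.5, 0.2]
grip_width: 1.0
gripper_force: 0.0
```

```bash
python3 - <<'E'
from h import *
s=readout.observe();print(s['tool_pos'],s['tool_rot'][:,0])
p,d=cams.snapshot('wrist');C=cam('wrist',s);W=cloud(C,d)
m=big((d>0)&(W[...,2]>.137)&(W[...,2]<.146)&(W[...,0]>.37)&(W[...,1]>.04));print(m.sum(),cv2.minEnclosingCircle((W[m][:,:2]*1000).astype(np.float32)),np.median(W[m],0))
p,d=cams.snapshot('top');C=cam('top');W=cloud(C,d);X,Y,Z=W[...,0],W[...,1],W[...,2];g=p.astype(int).sum(2)/3
R=(d>0)&(X>.33)&(X<.6)&(Y>-.4)&(Y<-.18)
m=big(R&(g<120)&(Z<.03));print('slate',rect(ray(C,np.argwhere(m)[:,::-1],.008)))
m=big(R&(g>125)&(Z>.05)&(Z<.075));print('box lid',m.sum(),rect(ray(C,np.argwhere(m)[:,::-1],.06)))
m=R&(Z>.04);print('all',rect(W[m]))
cv2.imwrite('pics/top6.png',p[:,:,::-1])
E
```

```text
[0.42142868 0.08951685 0.21565844] [-1.46516034e-01  9.89208047e-01 -7.00652930e-04]
3501 ((421.8257141113281, 89.98526000976562), 30.946025848388672) [0.42152939 0.09197266 0.14073881]
slate [ 460.5 -291.3  219.3  161.1    8.3]
box lid 1646 [ 482.6 -288.7  129.4   89.9    8.4]
all [ 461.6 -292.2  173.    91.1    8.2]
```

The box lies centred along the slate, tab included. Canister measured at (0.421, 0.090); I grasp it.

jog_arm:
  delta_rot:
    - [0, 0, 0]
    - [0, 0, 0]
    - [0, 0, 0]
    - [0, 0, 0]
    - [0, 0, 0]
  xyz:
    - [0, 0, 40]
    - [0, 0, 80]
    - [0, 0, 112]
    - [0, 0, 124]
    - [0, 0, 124]
  jaw: [91, 91, 91, 91, 75]

```text
time: 19.27
tool_pos: [0.4216, 0.0896, 0.0918]
tool_rot: [[-0.145, 0.989, -0.001], [0.989, 0.145, -0.0], [-0.0, -0.001, -1.0]]
ft_force: [0.8, 0.4, 0.1]
grip_width: 0.915
gripper_force: 0.0
```

jog_arm:
  delta_rot:
    - [0, 0, 0]
    - [0, 0, 0]
    - [0, 0, 0]
    - [0, 0, 0]
    - [0, 0, 0]
  xyz:
    - [0, 0, 0]
    - [0, 0, 0]
    - [0, 0, 0]
    - [0, 0, 0]
    - [0, 0, 0]
  jaw: [65, 60, 55, 50, 50]

```text
time: 19.9
tool_pos: [0.4214, 0.0901, 0.0928]
tool_rot: [[-0.147, 0.989, 0.001], [0.989, 0.147, -0.0], [-0.0, 0.001, -1.0]]
ft_force: [-2.4, -0.5, 6.4]
grip_width: 0.674
gripper_force: 29.9
```

jog_arm:
  delta_rot:
    - [0, 0, 0]
    - [0, 0, 0]
    - [0, 0, 0]
    - [0, 0, 0]
    - [0, 0, 0]
  xyz:
    - [0, 0, -12]
    - [0, 0, -25]
    - [-30, 6, -25]
    - [-70, 14, -25]
    - [-110, 21, -25]
  jaw: [50, 50, 50, 50, 50]

```text
time: 20.52
tool_pos: [0.459, -0.0166, 0.1176]
tool_rot: [[-0.147, 0.989, 0.001], [0.989, 0.147, -0.0], [-0.0, 0.001, -1.0]]
ft_force: [0.4, 1.0, -6.0]
grip_width: 0.669
gripper_force: 30.0
```

jog_arm:
  delta_rot:
    - [0, 0, 0]
    - [0, 0, 0]
    - [0, 0, 0]
    - [0, 0, 0]
    - [0, 0, 0]
  xyz:
    - [-40, 8, 0]
    - [-65, 13, 0]
    - [-78, 15, 0]
    - [-78, 15, 10]
    - [-78, 15, 18]
  jaw: [50, 50, 50, 50, 50]

```text
time: 21.15
tool_pos: [0.4836, -0.0896, 0.098]
tool_rot: [[-0.147, 0.989, -0.002], [0.989, 0.147, 0.001], [0.001, -0.002, -1.0]]
ft_force: [0.3, 0.8, -5.8]
grip_width: 0.67
gripper_force: 30.0
```

jog_arm:
  delta_rot:
    - [0, 0, 0]
    - [0, 0, 0]
    - [0, 0, 0]
    - [0, 0, 0]
  xyz:
    - [0, 0, 3]
    - [0, 0, 5]
    - [0, 0, 6]
    - [0, 0, 6]
  jaw: [50, 50, 50, 50]

```text
time: 21.65
tool_pos: [0.4846, -0.0904, 0.0933]
tool_rot: [[-0.146, 0.989, 0.0], [0.989, 0.146, 0.0], [0.0, 0.0, -1.0]]
ft_force: [-1.0, 0.3, -3.5]
grip_width: 0.671
gripper_force: 30.0
```

jog_arm:
  delta_rot:
    - [0, 0, 0]
    - [0, 0, 0]
    - [0, 0, 0]
  xyz:
    - [0, 0, 1]
    - [0, 0, 2]
    - [0, 0, 2]
  jaw: [50, 50, 50]

```text
time: 22.02
tool_pos: [0.4846, -0.0903, 0.0931]
tool_rot: [[-0.146, 0.989, 0.001], [0.989, 0.146, 0.0], [0.0, 0.001, -1.0]]
ft_force: [-4.5, 3.8, 12.0]
grip_width: 0.673
gripper_force: 30.0
```

Down on the counter. Ease off, release and raise straight up.

jog_arm:
  delta_rot:
    - [0, 0, 0]
    - [0, 0, 0]
    - [0, 0, 0]
    - [0, 0, 0]
    - [0, 0, 0]
  xyz:
    - [0, 0, -1]
    - [0, 0, -1]
    - [0, 0, -1]
    - [0, 0, -1]
    - [0, 0, -1]
  jaw: [50, 70, 91, 91, 91]

```text
time: 22.65
tool_pos: [0.4847, -0.0907, 0.0918]
tool_rot: [[-0.146, 0.989, 0.0], [0.989, 0.146, -0.0], [-0.0, 0.0, -1.0]]
ft_force: [0.3, 0.4, -0.1]
grip_width: 0.998
gripper_force: 0.0
```

jog_arm:
  delta_rot:
    - [0, 0, 0]
    - [0, 0, 0]
    - [0, 0, 0]
    - [0, 0, 0]
    - [0, 0, 0]
  xyz:
    - [0, 0, -40]
    - [0, 0, -90]
    - [0, 0, -120]
    - [40, 0, -120]
    - [90, 0, -120]
  jaw: [91, 91, 91, 91, 91]

```text
time: 23.28
tool_pos: [0.4717, -0.0012, 0.2124]
tool_rot: [[-0.144, 0.99, 0.002], [0.99, 0.144, -0.0], [-0.0, 0.002, -1.0]]
ft_force: [-0.1, 0.9, -0.2]
grip_width: 0.999
gripper_force: 0.0
```

jog_arm:
  delta_rot:
    - [0, 0, 0]
    - [0, 0, 0]
    - [0, 0, 0]
  xyz:
    - [50, 0, 0]
    - [90, 0, 0]
    - [90, 0, 0]
  jaw: [91, 91, 91]

```text
time: 23.65
tool_pos: [0.4578, 0.0894, 0.2119]
tool_rot: [[-0.15, 0.989, 0.0], [0.989, 0.15, 0.0], [0.0, 0.0, -1.0]]
ft_force: [1.0, -0.5, 0.4]
grip_width: 0.999
gripper_force: 0.0
```

```bash
python3 - <<'E'
from h import *
s=readout.observe();print(s['tool_pos'])
p,d=cams.snapshot('top');C=cam('top');W=cloud(C,d);X,Y,Z=W[...,0],W[...,1],W[...,2];g=p.astype(int).sum(2)/3
R=(d>0)&(X>.41)&(X<.56)&(Y>-.16)&(Y<-.02)
m=big(R&(Z>.13)&(Z<.15));print('can',np.median(Z[m]),cv2.minEnclosingCircle((ray(C,np.argwhere(m)[:,::-1],.14)[:,:2]*1000).astype(np.float32)))
m=big(R&(Z<.015)&(g<125));print('mark',cv2.minEnclosingCircle((ray(C,np.argwhere(m)[:,::-1],0)[:,:2]*1000).astype(np.float32)))
a=cv2.imread('pics/top0.png')
q,_=cams.snapshot('scene');cv2.imwrite('pics/fin.png',np.vstack([q[100:330,100:460],p[90:320,80:440]])[:,:,::-1])
E
```

```text
[0.45778758 0.0893989  0.21189231]
can 0.14027365103524336 ((481.1691589355469, -85.37797546386719), 30.76088523864746)
mark ((483.1290588378906, -89.22455596923828), 50.083335876464844)
```

View pics/fin.png

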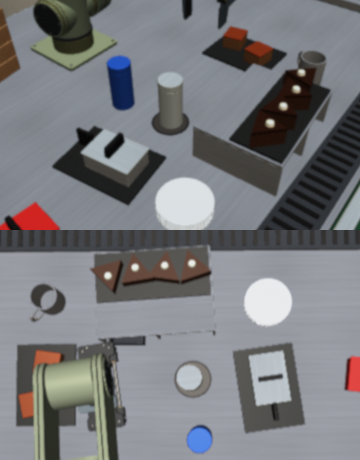

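The final picture shows the canister upright inside its mark (about 4 mm off centre, 19 mm allowed) and the box lengthwise on the slate. Nothing else has moved.

```bash
python3 -c "
from cell import r
print(r.finish_job())"
```

```text
the job is handed in; nothing more can be done
None
```

The job is handed in at about 24 s: the box lies level and lengthwise, wholly on the empty slate, and the canister is upright within its mark; one mistyped wrist turn while releasing the canister the first time left it standing, and nothing else was moved.

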